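# Unlatch the spirit level and hold it up level

### The arm

A 7-joint arm with a two-finger parallel gripper is mounted at the origin on the work surface. World frame = base frame: x ahead of the robot, y to its left, z up, the work surface at z = 0. Lengths are in m, angles in rad, forces in N, time in s.
With the tool pointing down it reaches from about 0.425 to 0.925 m from the base axis. Payload 6.8 kg.
Tool frame: the origin (TCP) lies at the very end of the fingers, on their centre line; the grasp point (between the pads) lies 19 mm behind it; z points along the fingers, y is the line along which they close (so a half turn about z gives the same grasp; the last joint's range is limited). The gripper opens to 85 mm and grips with 20 to 120 N. Pads are 22 mm wide; open, the fingers measure 114 mm over their backs; the gripper's body (76 mm by 85 mm) begins 54 mm behind the grasp point. The pads swing forward as they close: fully open they stand 13 mm farther back than shut.
Start: joints at [-1.387, 0.477, 0.022, 1.555, -0.011, 1.109, -0.083], TCP at [0.194, 0.646, 0.231] pointing down, gripper open.
Joint ranges: [-2.96, 2.96], [-0.34, 2.1], [-1.41, 1.46], [0.24, 2.44], [-1.37, 4.51], [0.17, 1.92], [-2.96, 2.96]. Speed limits (rad/s): [2.39, 2.39, 3.14, 3.14, 3.14, 3.14, 3.14].

### API

Orientations are given as a rotation vector (axis times angle).
In Python, from bench import get_obs, viewer, r gives the robot as it stands. The module is installed in compiled form; this text tells all that it offers.
- The arm moves only by the tool play_rows, never from a script. Its argument "commands" is a list that holds one entry, the list of rows, each a list of 5 numbers: the gripper's target within -1 to 1 (shut at 1, half-way at 0, fully open at -1), then the shift along the tool's x, y, z scaled (see below), then the turn about the tool's z scaled (see below). A call has 1 to 12 rows; each row is the pose to reach, as a shift and turn from the pose commanded when the call began, along the tool's axes at that moment; what a row does not reach only later rows make up. The controller multiplies each number of a shift by 0.2 m and each number of a turn by pi/2 rad. A row lasts 1/12 s, in which the tool goes at most 41.7 mm and 7.16 degrees, less where a joint would pass 70% of its speed; a pose out of reach is approached as far as the arm can. A call with a number of a shift or a turn outside -1 to 1 is refused whole. A call with a gripper value outside its range is refused whole. The fingers move at their own pace and stop on an object; "grip_force" is the grip in N (left out, the last holds). Time passes only in rows, so rows that repeat a pose let the fingers close. It gives the time, the measured TCP pose, the force, the opening and the grip force at its end, in the units of the state.
- get_obs(): the state, without advancing time (a new reading comes with each control period).
- viewer.grab_frame(name): name is "scene" or "top" or "wrist"; returns a dict with "pixels" (400x640x3 uint8, red, green, blue), "fovy" (degrees; the focal length in pixels is half the picture's height over the tangent of half this angle, whatever the lens; pixels are square), "cx", "cy" (the principal point, pixels), "world_to_cam" (4x4, takes a point from world to camera coordinates); the wrist camera has in their place "hand_eye" (4x4, takes a point from camera to tool coordinates, whose origin is the TCP and whose axes are the flange's). Camera axes: x right, y up, looking along -z (the intrinsics and any distortion apply to the point x, -y, -z); pixel columns grow to the right and rows downward; lengths in m; the calibration is good to about 2 mm. The wrist camera is an equidistant fisheye: a pixel r from the principal point sees the ray r / f radians off the axis. A picture is of the moment at which its call begins: read the wrist's pose just before it. There is no depth.
- r.hand_in(): hands the job in; it is judged then, once.
Trained networks look in a picture, given as the dict that the camera call returned (one of the last four; its "shot" number tells which), for a name from the list of things; names that differ only in an ending like _2 or _b are one class to them, and where a whole thing is asked for, a point or a joint stands for the part that bears it (a point fixed in the world has none). Each returns a list of dicts, best first, with "score" (0 to 1); they miss things now and then, are a little off and sometimes report something else, mostly with a low value. They report only what shows in the picture. A call takes as long as a camera call. They do not tell look-alikes from the thing itself.
- viewer.trace(picture, thing): "pixels" (400x640 bool, what is visible of it) and "rect" ([left, top, right, bottom] in pixels, round what is visible of it).
The state is a dict: "clock": time; "joints": joint angles; "qvel": joint speeds; "tau": joint torques, N m; "tcp_pos": TCP position; "orientation": TCP orientation; "contact_force": force on the tool from outside, world axes, zero at the start; "moment": the same for the moment, N m; "grip_width": finger opening in m; "gripper_force": force on a finger pad.
Only numpy, scipy, OpenCV 4.12 (cv2) and the standard library are available. Lean on these libraries where they do the work, as an engineer would, in place of code of your own. Each camera call takes 0.05 s, during which the arm holds its last target. There are 200 camera calls.

### The job

Turn the keeper handle on the display stand fully open, while the spirit level still rests in its cradles, then lift the spirit level out of its cradles and hold it up level and still in the gripper, its underside at least 15 cm above the counter. Never let it tip, leave the keeper open and do not disturb the other goods on the counter. Finish while still holding the level in the air: do not put it down or let go.

Things in the scene. Friction and masses are not known exactly. Their poses are not given: they have to be found in the camera images.
- level: aluminium torpedo spirit level with black ends, 230 mm long (its own y), 22 mm wide (x), 45 mm tall (z), 0.2 to 0.4 kg, evenly spread. Origin at the centre of its underside; z up. It starts in the stand's two cradles, underside 50 mm above the counter; its middle, between the cradles, is free on both sides to be gripped across its width from above
- stand: fixed display stand: dark steel base 120 (x) by 290 (y) by 12 mm with two black cradles at y = -75 and +75 mm, each 20 mm along y and 44 mm across x, floor 50 mm above the counter, cheeks 9.5 mm higher on both sides of the level, 2.5 mm clear of it. Origin under the centre of the base; y runs along the level, z up
- keeper (a joint): quarter-turn handle: a flat steel bar 14 mm wide, 6 mm thick, 99 mm above the counter, 4 mm over the level. 0 = closed stop: points to the stand's -x, across the level, which cannot be lifted; pi/2 = open stop: points to the stand's +y, past the level's end; opens clockwise from above. Light friction (0.05 N m), no spring: stays where left. Starts at 0 to 0.35 rad
- keeper_knob (a point): centre of the top of the upright black round knob at the free end of the keeper, 16 mm across, 35 mm tall, 75 mm from the pivot; the knob's top is 140 mm and its foot (the bar's top) 105 mm above the counter; it moves with the keeper
- keeper_pivot (a point): point on the keeper's upright pivot axis (a round steel post, 18 mm), 102 mm above the counter, at x = +35 mm, y = +85 mm in the stand's frame
- tape_measure: grey tape measure standing on edge, 35 x 66 x 62 mm; bystander beyond the stand; origin under its centre
- padlock: brass padlock lying flat, body 45 x 50 x 22 mm; bystander in front of the stand; origin under its body
- ball_valve: small brass ball valve with a flat lever, loose stock, about 30 x 118 x 47 mm; bystander beyond the stand; origin under its body
- screw_carton: cardboard carton of screws, 75 x 110 x 50 mm; bystander; origin under its centre
- oil_bottle: white plastic bottle with a black cap, 48 mm across, 125 mm tall; bystander; origin under its centre
- tape_roll: roll of pale tape lying flat, 100 mm across, 45 mm high; bystander; origin under its centre
- nail_tub: round grey tub, 70 mm across, 58 mm high; bystander; origin under its centre
There are look-alikes about, which are no part of the job. Of the things like the level, leave any that is blue or pink; of the rest the larger one is meant.

How it is judged:
On the way, in this order (a step that is already met when the one before it is completed fails the run):
1. the keeper is turned fully open while the level still lies in its cradles (value of joint keeper above 1.36 rad and height (world z) of level below 0.06 m), for 0.2 s.
2. the level is lifted clear of the stand and held level by the fingers (value of joint keeper above 1.3 rad and height (world z) of level above 0.145 m and angle between level's own z axis and vertical below 0.07 rad and contact force between level and stand below 0.1 N and contact force between level and the fingers above 1 N), for 0.3 s.
At the end, for the whole second after the job is handed in: the keeper is open (over 1.3 rad), the level's underside is more than 145 mm above the counter, tilted less than 0.07 rad (4 degrees), still (under 0.02 m/s and 0.15 rad/s), gripped by the fingers and not touching the stand or its keeper; the other goods are within 25 mm of where they were (all of step 2 and linear speed of level below 0.02 m/s and angular speed of level below 0.15 rad/s and distance of each of tape_measure, padlock, ball_valve, screw_carton, oil_bottle, tape_roll, nail_tub from where it was at the start of the episode below 0.025 m); the arm keeps its last pose, push and grip.
It fails at once if the level is tipped by more than 0.26 rad (15 degrees) (angle between level's own z axis and vertical above 0.26 rad).
It fails at once if one of the other goods is moved by more than 40 mm (distance of any of tape_measure, padlock, ball_valve, screw_carton, oil_bottle, tape_roll, nail_tub from where it was at the start of the episode above 0.04 m).
It also fails if it takes over 48 s, if anything falls off the work surface, if the arm or the gripper's body presses on something with over 40 N, if the wrist force passes 120 N, or if a joint passes its speed limit or range.

## Working session

There is one attempt and no reset: what is moved stays moved. The work goes in short steps, Python scripts to look and compute and a tool call to move; the robot and the scene stay as the last step left them, time stands still between calls to the robot, and variables do not carry over. Pictures are saved under pics/ and viewed, at most 10 in all, crops included, and the job is handed in when it is done.

Besides the shell and the picture viewer there is one more tool, called as name(argument=value, ...) on one line, values as JSON. play_rows: Moves the arm, as the interface text tells. Shifts and turns lie within -1 to 1; 1 stands for 0.2 m of shift or pi/2 rad of turn. Its arguments: {"type":"object","properties":{"commands":{"type":"array","items":{"type":"array","items":{"type":"array","items":{"type":"number","minimum":-1,"maximum":1}}}},"grip_force":{"type":"number"}},"required":["commands"]}

```bash
mkdir -p pics; cat > h.py <<'E'
import numpy as np, cv2
from bench import get_obs, viewer, r
from scipy.spatial.transform import Rotation as R
def ray(p,uv,obs=None):
    f=200/np.tan(np.radians(p['fovy'])/2)
    a=(uv[0]-p['cx']);b=(uv[1]-p['cy'])
    if 'hand_eye' in p:
        rr=np.hypot(a,b);t=rr/f
        d=np.array([np.sin(t)*a/rr,-np.sin(t)*b/rr,-np.cos(t)])
        T=np.eye(4);T[:3,:3]=R.from_rotvec(obs['orientation']).as_matrix();T[:3,3]=obs['tcp_pos'];T=T@p['hand_eye']
    else:
        d=np.array([a/f,-b/f,-1]);T=np.linalg.inv(p['world_to_cam'])
    return T[:3,3],T[:3,:3]@d
def at(p,uv,z,obs=None):
    o,d=ray(p,uv,obs);return o+d*(z-o[2])/d[2]
def save(p,n): cv2.imwrite('pics/'+n,p['pixels'][:,:,::-1])
E
python3 - <<'E'
from h import *
o=get_obs();print(o)
for n in ('scene','top'):
    p=viewer.grab_frame(n);save(p,n+'0.png');print(n,{k:v for k,v in p.items() if k!='pixels'})
    for t in ('level','keeper','keeper_knob','stand'):
        for d in viewer.trace(p,t):
            m=d['pixels'];c=np.argwhere(m).mean(0)[::-1];print(t,round(d['score'],2),d['rect'],c.round(1),m.sum(),at(p,c,.1).round(3))
E
```

```text
{'clock': 0.0, 'joints': array([-1.38712236,  0.47776226,  0.02236868,  1.55645607, -0.01153508,
        1.10927701, -0.08314376]), 'qvel': array([ 0.00159963,  0.0005257 , -0.00108045, -0.00129252, -0.00108191,
       -0.00022177, -0.00063301]), 'tau': array([-5.41253048e-04, -5.96482551e+01,  1.60776168e+00, -2.81193852e+01,
        1.24386980e-02,  9.59388010e-03, -1.26535215e-05]), 'tcp_pos': array([0.19401761, 0.64590378, 0.23034968]), 'orientation': array([-4.56770873e-01, -3.10806044e+00,  2.77772760e-03]), 'contact_force': array([ 0.17698839, -0.17819308, -0.56549071]), 'moment': array([-0.03413677,  0.043065  , -0.03109619]), 'gripper_force': 0.0, 'grip_width': 0.08590322038199485}
scene {'fovy': 50.48973489873729, 'cx': 315.99614078203524, 'cy': 196.30953944688818, 'world_to_cam': array([[ 0.64563241,  0.76347373,  0.01632961, -0.31018943],
       [-0.43738364,  0.35217606,  0.82744642,  0.11642984],
       [ 0.62598271, -0.54136853,  0.5613072 , -1.53933827],
       [ 0.        ,  0.        ,  0.        ,  1.        ]]), 'shot': 1}
level 0.96 [145.8, 195.6, 168.6, 253.0] [
[... 907 characters left out ...]
, 413.9, 242.9] [400.  221.2] 324 [ 0.377 -0.225  0.1  ]
level 0.76 [271.5, 157.9, 351.2, 193.0] [311.1 176.5] 786 [0.502 0.023 0.1  ]
level 0.75 [417.5, 251.1, 466.3, 326.8] [440.1 288.2] 995 [ 0.196 -0.33   0.1  ]
level 0.71 [388.9, 124.2, 422.3, 167.8] [404.6 144.8] 462 [ 0.594 -0.241  0.1  ]
keeper 0.72 [270.2, 175.9, 278.7, 206.3] [274.  188.5] 180 [0.467 0.127 0.1  ]
keeper_knob 0.49 [270.0, 173.2, 276.5, 204.8] [273.7 187.4] 197 [0.47  0.128 0.1  ]
keeper_knob 0.33 [256.8, 141.6, 290.1, 154.7] [277.2 147.3] 325 [0.585 0.121 0.1  ]
stand 0.91 [258.0, 152.2, 358.2, 215.8] [305.4 183.4] 3090 [0.482 0.039 0.1  ]
stand 0.55 [160.2, 165.5, 195.1, 196.4] [176.5 178.8] 660 [0.493 0.403 0.1  ]
```

```bash
python3 - <<'E'
import cv2
a=cv2.imread('pics/top0.png');b=cv2.imread('pics/scene0.png')
cv2.imwrite('pics/t1.png',cv2.resize(a[110:300,220:480],None,fx=3,fy=3,interpolation=2))
E
```

```text
(no output)
```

View pics/t1.png

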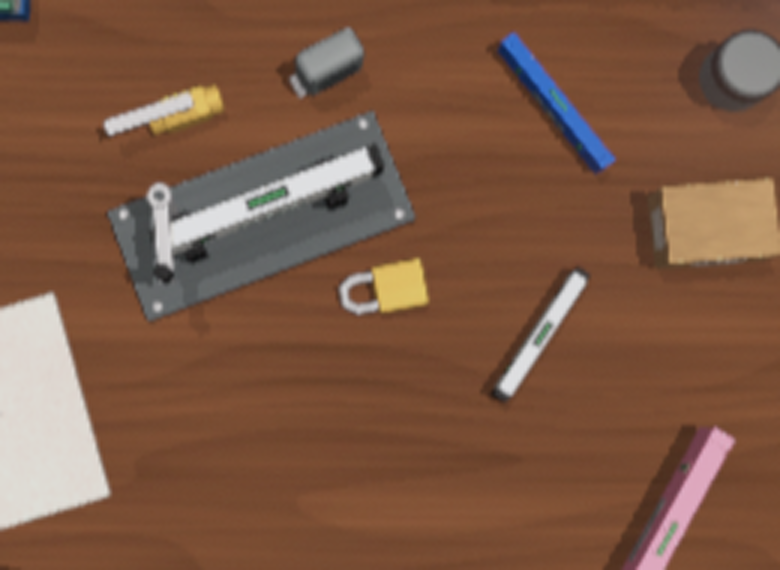

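View pics/scene0.png

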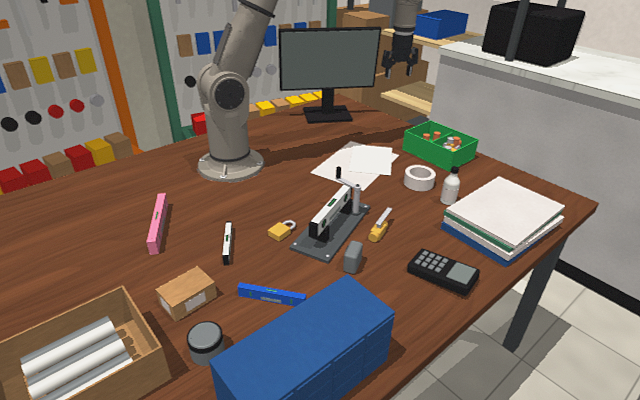

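The pictures show the real level (silver, larger, in the stand at about (311,176) in the top view). The pivot is near (273,175) and the knob near (274,199). The small silver level at (400,221) is the decoy. Next I measure the stand pose.

```bash
python3 - <<'E'
from h import *
p=viewer.grab_frame('top')
C=[np.array(c)/3+[220,110]-0.33 for c in [(108,213),(373,112),(413,216),(150,321)]]
W=np.array([at(p,c,.012) for c in C])[:,:2]
print('corners',W.round(4),[np.linalg.norm(W[i]-W[i-1]).round(3) for i in range(4)])
S=[d for d in viewer.trace(p,'stand')][0]
L=[d for d in viewer.trace(p,'level') if 290<d['rect'][0]+d['rect'][2]-311<335][0]
for d,z in ((L,.095),):
    q=np.argwhere(d['pixels'])[:,::-1].astype(float)
    w=np.array([at(p,u,z)[:2] for u in q]).astype(np.float32)
    print('level rect',cv2.minAreaRect(w*1000))
q=np.argwhere(S['pixels'])[:,::-1].astype(float)
w=np.array([at(p,u,.012)[:2] for u in q]).astype(np.float32);print('stand rect',cv2.minAreaRect(w*1000))
# fit
m=np.array([[60,145],[60,-145],[-60,-145],[-60,145]])/1000. # order: left-top(+x,+y), right-top(+x,-y), right-bottom(-x,-y), left-bottom
mc=W.mean(0);U,_,V=np.linalg.svd((W-mc).T@m);A=U@V
c=mc;th=np.arctan2(A[1,0],A[0,0])
print('origin',c,'yaw',th,np.linalg.det(A),((m@A.T+c)-W).round(4).tolist())
pv=c+A@[.035,.085];print('pivot',pv,'seen',at(p,np.array((158,195))/3+[220,110]-.33,.105))
kn=at(p,np.array((163,268))/3+[220,110]-.33,.14)[:2];print('knob',kn)
v=A.T@(kn-pv);print('knob in stand',v,np.linalg.norm(v),'angle open',np.arctan2(v[1],-v[0]))
for t in ('tape_measure','padlock','ball_valve'):
    for d in viewer.trace(p,t)[:2]:
        c=np.argwhere(d['pixels']).mean(0)[::-1];print(t,d['score'],d['rect'],at(p,c,.03).round(3))
o=get_obs();print(R.from_rotvec(o['orientation']).as_matrix().round(3))
E
```

```text
corners [[ 0.5034  0.1938]
 [ 0.6092 -0.0744]
 [ 0.5021 -0.1147]
 [ 0.3941  0.149 ]] [np.float64(0.118), np.float64(0.288), np.float64(0.115), np.float64(0.285)]
level rect ((502.62310791015625, 22.126853942871094), (28.204978942871094, 215.43984985351562), 21.772409439086914)
stand rect ((498.94073486328125, 38.711669921875), (132.00772094726562, 291.8228454589844), 20.12896156311035)
origin [0.50221529 0.03843405] yaw 0.3811517422949004 0.9999999999999997 [[0.0006, 0.0015], [0.0026, 0.0005], [-0.0016, -0.0038], [-0.0016, 0.0017]]
pivot [0.50308445 0.13035382] seen [0.50541065 0.13203236 0.105     ]
knob [0.43248661 0.12187378]
knob in stand [-0.068686    0.01839019] 0.071105319384803 angle open 0.2616069656410163
tape_measure 0.57 [317.8, 122.0, 340.5, 142.7] [ 0.654 -0.027  0.03 ]
padlock 0.87 [334.8, 196.3, 364.8, 215.6] [ 0.426 -0.091  0.03 ]
ball_valve 0.54 [256.6, 139.1, 292.2, 153.6] [0.602 0.128 0.03 ]
[[-0.958  0.288 -0.   ]
 [ 0.288  0.958  0.   ]
 [ 0.     0.    -1.   ]]
```

play_rows(commands=[[[-1,-0.9,-1,0,-0.26],[-1,-0.9,-1,0,-0.26],[-1,-0.9,-1,0,-0.26],[-1,-0.9,-1,0,-0.26],[-1,-0.9,-1,0,-0.26],[-1,-0.9,-1,0,-0.26],[-1,-0.9,-1,0,-0.26]]], grip_force=60)

```text
clock: 1.38
tcp_pos: [0.3118, 0.3977, 0.2314]
orientation: [-0.174, 3.136, -0.003]
contact_force: [-0.9, -0.2, 0.3]
grip_width: 0.0859
gripper_force: 0.0
```

```bash
cat >> h.py <<'E'
c0=np.array([.5035,.039]);yaw=.381;pv=np.array([.5043,.1312])
X=np.array([np.cos(yaw),np.sin(yaw)]);Y=np.array([-X[1],X[0]])
def knob(t,rad=.075): return pv+rad*(-np.cos(t)*X+np.sin(t)*Y)
def go(xyz,ydir):
    o=get_obs();M=R.from_rotvec(o['orientation']).as_matrix()
    d=M.T@(np.array(xyz)-o['tcp_pos'])
    a=M.T@np.array([*ydir,0]);t=-np.arctan2(a[0],a[1])
    t=(t+np.pi/2)%np.pi-np.pi/2
    return np.r_[d/.2,t/(np.pi/2)].round(3)
def tan(t): return np.sin(t)*X+np.cos(t)*Y
E
python3 - <<'E'
from h import *
o=get_obs();print(o['clock'],o['tcp_pos'])
print(go([*knob(.26),.2],tan(.26)))
E
```

```text
1.3833 [0.31178424 0.39768972 0.23136811]
[-0.434 -1.434  0.16  -0.006]
```

play_rows(commands=[[[-0.2,-0.42,-1,0,0],[-0.2,-0.42,-1,0,0],[-0.2,-0.42,-1,0,0],[-0.2,-0.42,-1,0,0],[-0.2,-0.42,-1,0,0],[-0.2,-0.42,-1,0,0]]])

```text
clock: 1.88
tcp_pos: [0.4187, 0.2076, 0.2317]
orientation: [-0.169, 3.136, -0.003]
contact_force: [0.4, -0.5, -0.2]
grip_width: 0.0511
gripper_force: 0.0
```

```bash
python3 - <<'E'
from h import *
o=get_obs();p=viewer.grab_frame('wrist');save(p,'w1.png')
print(o['tcp_pos'],p['hand_eye'].round(3),p['fovy'],go([*knob(.26),.2],tan(.26)))
for t in ('keeper','keeper_knob','level'):
    for d in viewer.trace(p,t):
        m=d['pixels'];c=np.argwhere(m).mean(0)[::-1];print(t,round(d['score'],2),d['rect'],c.round(1),m.sum(),at(p,c,.1,o).round(3))
E
```

```text
[0.41873817 0.20755925 0.23169888] [[ 0.     0.949  0.316  0.081]
 [ 1.    -0.     0.     0.001]
 [ 0.     0.316 -0.949 -0.142]
 [ 0.     0.     0.     1.   ]] 65.70646984690485 [-0.011 -0.437  0.159 -0.008]
keeper 0.94 [211.6, 183.6, 246.5, 267.9] [233.6 220.6] 1397 [0.463 0.124 0.1  ]
keeper_knob 0.56 [215.6, 184.1, 247.0, 267.9] [233.6 220.5] 1396 [0.463 0.124 0.1  ]
keeper_knob 0.43 [436.0, 208.8, 509.6, 287.7] [474.  249.4] 3532 [0.471 0.38  0.1  ]
level 0.98 [24.6, 79.9, 67.1, 164.3] [ 46.8 121.4] 1374 [ 0.37  -0.131  0.1  ]
level 0.68 [91.6, 200.2, 261.2, 268.1] [174.7 235.1] 4273 [0.489 0.056 0.1  ]
level 0.65 [0.0, 0.5, 36.6, 80.0] [10.3 28.2] 1400 [ 0.238 -0.233  0.1  ]
```

View pics/w1.png

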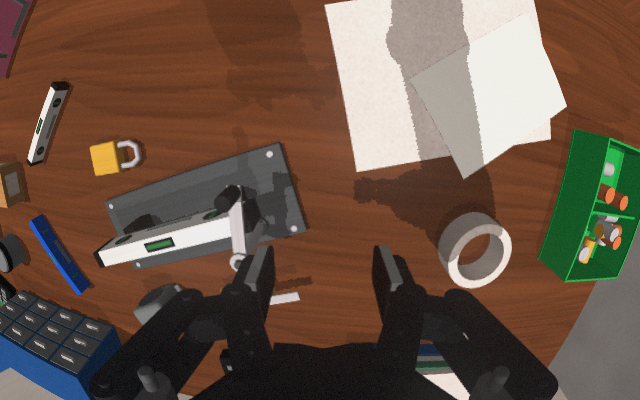

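The wrist view shows the knob near (230,197), the pivot post near (237,262), the level's window at (159,243), and the base screws at (269,154), (294,229) and (112,206).

```bash
python3 - <<'E'
from h import *
a=cv2.imread('pics/w1.png');cv2.imwrite('pics/w1c.png',cv2.resize(a[130:290,90:315],None,fx=3.5,fy=3.5,interpolation=2))
E
```

```text
(no output)
```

View pics/w1c.png

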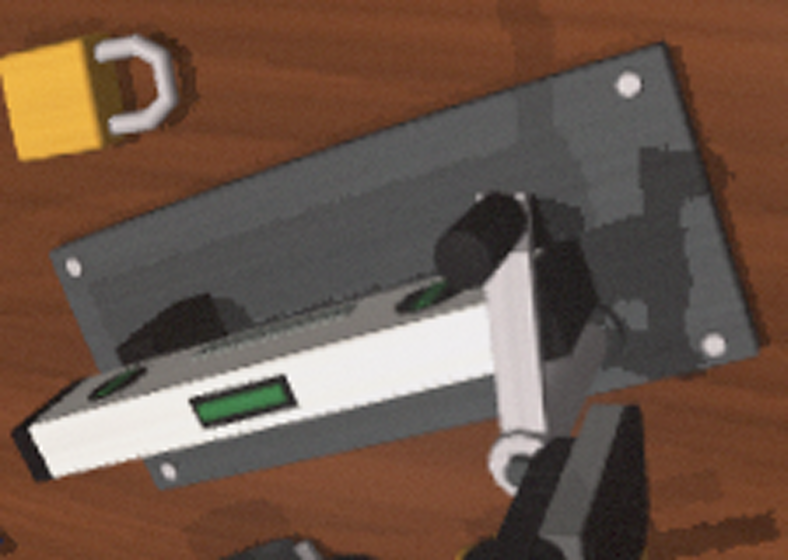

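```bash
python3 - <<'E'
from h import *
o=get_obs();p=viewer.grab_frame('wrist')
f=lambda c:np.array(c)/3.5+[90,130]-.36
k=at(p,f((465,257)),.14,o)[:2];pp=at(p,f((520,465)),.108,o)[:2];w=at(p,f((243,400)),.095,o)[:2]
print('knob',k,'pivot',pp,np.linalg.norm(k-pp),'window',w,knob(.26),pv)
s=np.array([at(p,f(c),.013,o)[:2] for c in ((713,345),(168,470),(73,266),(628,84))])
C=np.array([at(p,f(c),.012,o)[:2] for c in ((765,352),(163,488),(52,252),(662,43))])
for q in (s,C):
    print(q.round(4).tolist(),'c',q.mean(0),'len',[np.linalg.norm(q[i]-q[i-1]).round(4) for i in range(4)]); d=(q[0]+q[3]-q[1]-q[2]);print('yaw',np.arctan2(-d[0],d[1]))
v=k-pp;print('ang',np.arctan2(v@Y,-v@X))
E
```

```text
knob [0.42743835 0.13307567] pivot [0.50286162 0.13913365] 0.07566616654667645 window [0.50386216 0.04100109] [0.42984837 0.12214713] [0.5043 0.1312]
[[0.5007, 0.1876], [0.5972, -0.0534], [0.5046, -0.0911], [0.4078, 0.1501]] c [0.5025929  0.04828994] len [np.float64(0.1001), np.float64(0.2596), np.float64(0.0999), np.float64(0.2599)]
yaw 0.38119586051809007
[[0.5017, 0.2068], [0.6085, -0.059], [0.5002, -0.1035], [0.3927, 0.1605]] c [0.50078356 0.05119024] len [np.float64(0.1183), np.float64(0.2864), np.float64(0.1171), np.float64(0.285)]
yaw 0.3845305302809307
ang 0.30085224379436226
```

```bash
python3 - <<'E'
from h import *
o=get_obs();print(o['tcp_pos'],o['orientation'],o['tcp_pos']-[.41873817,.20755925,.23169888])
p=viewer.grab_frame('wrist');save(p,'w2.png')
a=cv2.imread('pics/w2.png');b=cv2.imread('pics/w1.png')
print(cv2.phaseCorrelate(*[cv2.cvtColor(i[130:240,90:300],cv2.COLOR_BGR2GRAY).astype('f') for i in (b,a)]))
print(go([*knob(.28),.2],tan(.26)))
E
```

```text
[0.41512539 0.21569316 0.23137025] [ 1.86020555e-01 -3.13601399e+00 -9.85285575e-04] [-0.00361278  0.00813391 -0.00032863]
((-5.5295894787583535, 0.17641723907175333), 0.5235752847459582)
[-0.018 -0.467  0.156 -0.001]
```

```bash
sed -i 's/c0=.*;yaw/c0=np.array([.505,.0395]);yaw/; s/pv=np.array.*/pv=np.array([.5058,.1312])/' h.py
python3 - <<'E'
from h import *
print(knob(.29),go([*knob(.29),.2],tan(.29)))
E
```

```text
[0.43111032 0.12438442] [-0.026 -0.464  0.156  0.018]
```

play_rows(commands=[[[-0.2,-0.026,-0.464,0.15,0.018],[-0.2,-0.026,-0.464,0.15,0.018],[-0.2,-0.026,-0.464,0.15,0.018],[-0.2,-0.026,-0.464,0.15,0.018],[-0.2,-0.026,-0.464,0.25,0.018]]])

```text
clock: 2.6
tcp_pos: [0.4337, 0.1245, 0.1836]
orientation: [-0.139, 3.133, 0.005]
contact_force: [1.2, 1.4, -0.4]
grip_width: 0.0515
gripper_force: 0.0
```

```bash
python3 - <<'E'
from h import *
p=viewer.grab_frame('wrist');o=get_obs();save(p,'w3.png');print(o['tcp_pos'],go([*knob(.29),.115],tan(.29)))
E
```

```text
[0.43076024 0.12426562 0.1790849 ] [-0.002  0.     0.32  -0.   ]
```

View pics/w3.png

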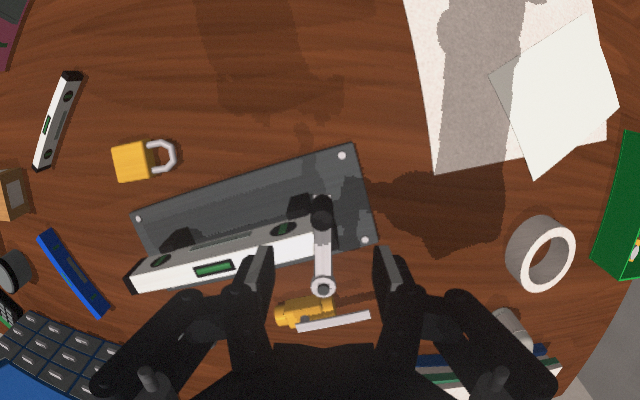

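play_rows(commands=[[[-0.2,0,0,0.15,0],[-0.2,0,0,0.33,0],[0.1,0,0,0.33,0],[0.35,0,0,0.33,0],[0.35,0,0,0.33,0]]])

```text
clock: 3.07
tcp_pos: [0.4322, 0.124, 0.1166]
orientation: [-0.141, 3.138, 0.001]
contact_force: [1.3, 0.2, 0.5]
grip_width: 0.028
gripper_force: 0.0
```

```bash
python3 - <<'E'
from h import *
o=get_obs();print(o['tcp_pos'],o['grip_width'],o['gripper_force'],o['contact_force'],go([*knob(.29),.113],tan(.29)))
p=viewer.grab_frame('wrist');save(p,'w4.png')
for d in np.arange(.1,.71,.1): print([round(.375*(np.cos(d)-1),3),round(.375*np.sin(d),3),0,round(d/1.5708,3)])
E
```

```text
[0.43224615 0.1240177  0.116612  ] 0.02799068841161461 0.0 [1.25518561 0.24073799 0.51928098] [ 0.006  0.002  0.018 -0.001]
[np.float64(-0.002), np.float64(0.037), 0, np.float64(0.064)]
[np.float64(-0.007), np.float64(0.075), 0, np.float64(0.127)]
[np.float64(-0.017), np.float64(0.111), 0, np.float64(0.191)]
[np.float64(-0.03), np.float64(0.146), 0, np.float64(0.255)]
[np.float64(-0.046), np.float64(0.18), 0, np.float64(0.318)]
[np.float64(-0.065), np.float64(0.212), 0, np.float64(0.382)]
[np.float64(-0.088), np.float64(0.242), 0, np.float64(0.446)]
```

View pics/w4.png

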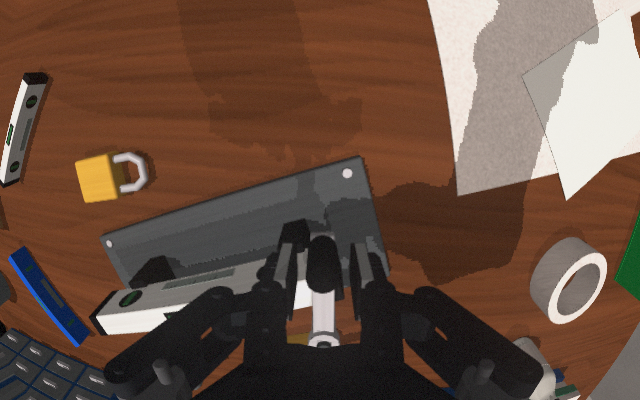

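The knob is caged between the fingertips, near (321,260). Next I swing it along the arc.

play_rows(commands=[[[0.35,-0.002,0.037,0,0.064],[0.35,-0.007,0.075,0,0.127],[0.35,-0.017,0.111,0,0.191],[0.35,-0.03,0.146,0,0.255],[0.35,-0.046,0.18,0,0.318],[0.35,-0.065,0.212,0,0.382],[0.35,-0.088,0.242,0,0.446],[0.35,-0.088,0.242,0,0.446]]])

```text
clock: 3.78
tcp_pos: [0.4465, 0.1748, 0.1173]
orientation: [0.949, 2.993, 0.006]
contact_force: [-0.2, 0.3, -0.1]
grip_width: 0.0277
gripper_force: 0.0
```

```bash
python3 - <<'E'
from h import *
o=get_obs();print(o['tcp_pos'],o['gripper_force'],o['contact_force'],go([*knob(.99),.113],tan(.99)))
b=.99
for t in np.r_[np.arange(1.09,1.65,.1),1.66]: print(t.round(2),go([*knob(t),.113],tan(t)))
E
```

```text
[0.44653737 0.17482827 0.11734801] 0.0 [-0.236921    0.25449161 -0.06116067] [ 0.007 -0.01   0.022 -0.003]
1.09 [0.005 0.028 0.022 0.061]
1.19 [0.    0.065 0.022 0.124]
1.29 [-0.009  0.101  0.022  0.188]
1.39 [-0.022  0.137  0.022  0.252]
1.49 [-0.038  0.17   0.022  0.315]
1.59 [-0.057  0.203  0.023  0.379]
1.66 [-0.073  0.224  0.023  0.423]
```

play_rows(commands=[[[0.35,0,0.037,0.01,0.064],[0.35,-0.005,0.075,0.01,0.127],[0.35,-0.015,0.111,0.01,0.191],[0.35,-0.028,0.146,0.01,0.255],[0.35,-0.043,0.18,0.01,0.318],[0.35,-0.06,0.21,0.01,0.37],[0.35,-0.073,0.232,0.01,0.37],[0.35,-0.073,0.232,0.01,0.37],[0.35,-0.073,0.232,0.01,0.37]]])

```text
clock: 4.53
tcp_pos: [0.4839, 0.2022, 0.1139]
orientation: [1.76, 2.602, 0.002]
contact_force: [-0.2, -1.0, 0.4]
grip_width: 0.0276
gripper_force: 0.0
```

```bash
python3 - <<'E'
from h import *
p=viewer.grab_frame('wrist');save(p,'w5.png')
p=viewer.grab_frame('top');save(p,'t5.png')
o=get_obs();print(o['tcp_pos'],o['gripper_force'],o['contact_force'],o['moment'],go([*knob(1.571),.113],tan(1.571)))
a=cv2.imread('pics/w5.png')[150:400,180:460];b=cv2.imread('pics/t5.png')[120:230,220:340]
cv2.imwrite('pics/m5.png',np.hstack([cv2.resize(a,(448,400)),cv2.resize(b,(340,400))]))
E
```

```text
[0.48368742 0.20196658 0.11375066] 0.0 [-0.34887326 -0.3071947  -0.49469903] [ 0.03963735 -0.00582337 -0.00426569] [ 0.005 -0.029  0.004 -0.001]
```

View pics/m5.png

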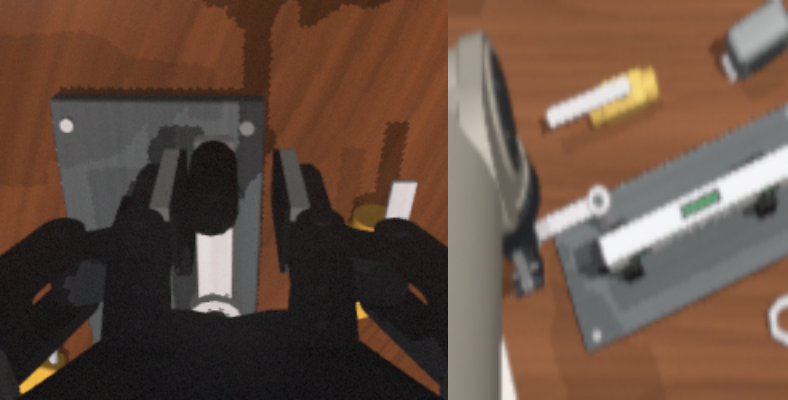

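The bar is nearly parallel to the base edge and the trailing finger touches the knob. A little more push should bring it to the stop.

play_rows(commands=[[[0.35,-0.004,0.015,0,0],[0.35,-0.006,0.025,0,0],[0.35,-0.006,0.025,0,0],[0.35,-0.006,0.025,0,0]]])

```text
clock: 4.97
tcp_pos: [0.4849, 0.2019, 0.1126]
orientation: [-1.76, -2.595, 0.009]
contact_force: [-11.0, -1.9, 7.2]
grip_width: 0.0276
gripper_force: 5.3
```

```bash
python3 - <<'E'
from h import *
o=get_obs();M=R.from_rotvec(o['orientation']).as_matrix();print(o['tcp_pos'],'F tool',M.T@o['contact_force'],o['moment'],go([*knob(1.571),.113],tan(1.571)))
E
```

```text
[0.48485115 0.20186633 0.11262578] F tool [  2.31678024 -10.97686296  -7.07099448] [-0.39970476  2.26818832 -0.06208184] [ 0.008 -0.034 -0.002 -0.001]
```

At the stop, with an 11 N reaction. Next I back off and rise.

play_rows(commands=[[[0.2,0,-0.045,0,0],[0.2,0,-0.045,0,0],[0.2,0,-0.045,-0.2,0],[0.2,0,-0.045,-0.4,0],[0.2,0,-0.045,-0.5,0],[-0.3,0,-0.045,-0.5,0],[-0.3,0,-0.045,-0.5,0]]])

```text
clock: 5.55
tcp_pos: [0.4814, 0.1999, 0.2147]
orientation: [1.764, 2.598, 0.006]
contact_force: [0.3, 0.1, 1.0]
grip_width: 0.0553
gripper_force: 0.0
```

```bash
python3 - <<'E'
from h import *
o=get_obs();print(o['tcp_pos'],o['contact_force'],go([*c0,.19],X))
E
```

```text
[0.48135677 0.19993247 0.21465364] [0.27942697 0.09511228 0.99772277] [-0.789 -0.186  0.122 -0.002]
```

play_rows(commands=[[[-0.3,-0.79,-0.186,0.05,0],[-0.3,-0.79,-0.186,0.1,0],[-0.3,-0.79,-0.186,0.12,0],[-0.3,-0.79,-0.186,0.12,0],[-0.3,-0.79,-0.186,0.12,0],[-0.3,-0.79,-0.186,0.12,0],[-0.3,-0.79,-0.186,0.12,0]]])

```text
clock: 6.13
tcp_pos: [0.5034, 0.039, 0.1883]
orientation: [-1.765, -2.597, 0.002]
contact_force: [-0.4, 0.4, 0.4]
grip_width: 0.0559
gripper_force: 0.0
```

```bash
python3 - <<'E'
from h import *
o=get_obs();p=viewer.grab_frame('wrist');q=viewer.grab_frame('top');save(p,'w6.png');save(q,'t6.png')
print(o['tcp_pos'],go([*c0,.062],X),'base at',p['cx'])
for t,z in(('level',.095),('keeper',.105)):
  for d in viewer.trace(p,t)[:3]: 
    w=np.array([at(p,u.astype(float),z,o)[:2] for u in np.argwhere(d['pixels'])[:,::-1]]).astype('f');print(t,d['score'],d['rect'],cv2.minAreaRect(w*1000))
cv2.imwrite('pics/m6.png',np.hstack([cv2.resize(p['pixels'][:,80:560,::-1],(480,400)),cv2.resize(q['pixels'][120:230,220:320,::-1],(310,400))]))
E
```

```text
[0.50337354 0.03903174 0.18832114] [-0.007  0.005  0.634 -0.001] base at 323.10175207787034
level 0.93 [132.7, 273.8, 216.3, 361.6] ((409.444580078125, -150.82330322265625), (33.43950271606445, 120.67628479003906), 57.460105895996094)
level 0.64 [32.0, 263.2, 123.2, 362.1] ((244.84686279296875, -237.42779541015625), (80.35800170898438, 168.23138427734375), 59.810997009277344)
level 0.63 [307.1, 64.7, 338.9, 317.9] ((506.90325927734375, 31.11114501953125), (22.749961853027344, 229.03005981445312), 21.775543212890625)
keeper 0.88 [356.7, 0.8, 389.2, 106.8] ((494.5016174316406, 159.60012817382812), (21.3387451171875, 82.99202728271484), 22.77543830871582)
```

View pics/m6.png

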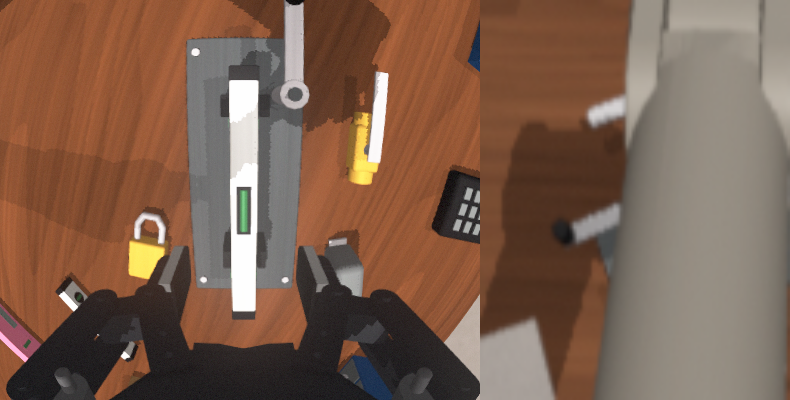

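The keeper is open and the level fit gives 229 x 22.7 mm, which matches the given size. I descend over its middle.

play_rows(commands=[[[-0.3,-0.04,0.004,0.15,0],[-0.3,-0.04,0.004,0.3,0],[-0.3,-0.04,0.004,0.45,0],[-0.3,-0.04,0.004,0.57,0],[-0.3,-0.04,0.004,0.62,0],[-0.3,-0.04,0.004,0.62,0],[-0.3,-0.04,0.004,0.62,0]]])

```text
clock: 6.92
tcp_pos: [0.5079, 0.0321, 0.0657]
orientation: [1.764, 2.599, -0.0]
contact_force: [-0.1, 0.5, 0.5]
grip_width: 0.0556
gripper_force: 0.0
```

```bash
python3 - <<'E'
from h import *
o=get_obs();print(o['tcp_pos'],o['contact_force'],go([.507,.032,.062],X))
E
```

```text
[0.50790881 0.03214609 0.06567359] [-0.13334098  0.46998624  0.53207763] [ 0.001 -0.004  0.018 -0.002]
```

Good. I close gradually, then check.

play_rows(commands=[[[0.2,0,-0.003,0,0],[0.4,0,-0.003,0,0],[0.6,0,-0.003,0,0],[1,0,-0.003,0,0],[1,0,-0.003,0,0],[1,0,-0.003,0,0],[1,0,-0.003,0,0],[1,0,-0.003,0,0]]], grip_force=70)

```text
clock: 7.58
tcp_pos: [0.5079, 0.0318, 0.0667]
orientation: [1.765, 2.598, 0.003]
contact_force: [-1.3, 0.1, 6.0]
grip_width: 0.0206
gripper_force: 68.7
```

play_rows(commands=[[[1,0,0,-0.03,0],[1,0,0,-0.08,0],[1,0,0,-0.14,0],[1,0,0,-0.22,0],[1,0,0,-0.3,0],[1,0,0,-0.38,0],[1,0,0,-0.46,0],[1,0,0,-0.53,0],[1,0,0,-0.58,0],[1,0,0,-0.6,0],[1,0,0,-0.6,0],[1,0,0,-0.6,0]]])

```text
clock: 8.58
tcp_pos: [0.5068, 0.0316, 0.1852]
orientation: [-1.765, -2.599, -0.0]
contact_force: [0.3, 0.3, -2.9]
grip_width: 0.0209
gripper_force: 68.7
```

play_rows(commands=[[[1,0,0,0,0],[1,0,0,0,0],[1,0,0,0,0],[1,0,0,0,0],[1,0,0,0,0],[1,0,0,0,0]]])

```text
clock: 9.08
tcp_pos: [0.507, 0.0314, 0.1851]
orientation: [-1.765, -2.599, 0.001]
contact_force: [-0.2, 0.1, -3.0]
grip_width: 0.021
gripper_force: 68.7
```

```bash
python3 - <<'E'
from h import *
o=get_obs();p=viewer.grab_frame('wrist');q=viewer.grab_frame('scene')
print(o['tcp_pos'],o['contact_force'],o['moment'],o['gripper_force'],abs(o['qvel']).max())
cv2.imwrite('pics/m7.png',np.hstack([p['pixels'][:,100:500,::-1],cv2.resize(q['pixels'][110:290,230:410,::-1],(400,400))]))
E
```

```text
[0.50701241 0.03144752 0.18511188] [-0.1997422   0.1084985  -3.02197929] [0.02903465 0.01854211 0.00394041] 68.65145444869995 0.0021772046909427664
```

View pics/m7.png

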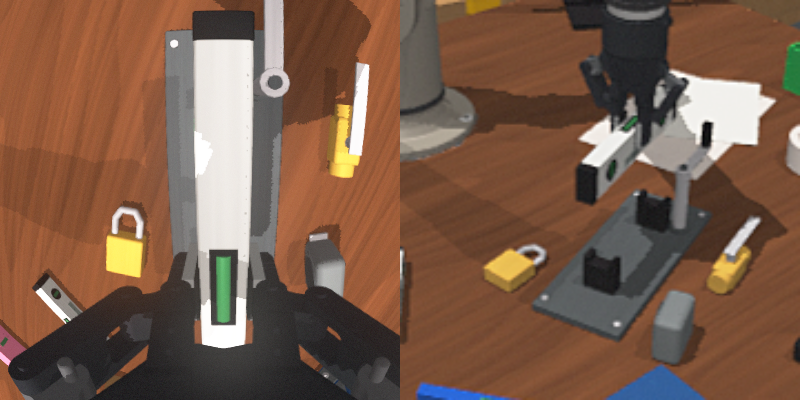

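The level hangs held and straight, with its underside near 168 mm. The keeper is open and the goods are untouched.

```bash
python3 -c "
from bench import r
print(r.hand_in())"
```

```text
the job is handed in; nothing more can be done
None
```

I opened the keeper to its stop and lifted the level; the gripper is holding it level and still, underside about 168 mm above the counter, and the goods in view look undisturbed. The job is handed in, but no verdict came back.

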